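# Tilt the laptop screen back and hold the colour sensor on its target

## Robot

A 6-joint arm with a two-finger parallel gripper is mounted at the origin on the work surface. World frame = base frame: x ahead of the robot, y to its left, z up, the work surface at z = 0. Lengths are in mm, angles in rad, forces in N, time in s.
With the tool pointing down it reaches from about 350 to 775 mm from the base axis. Payload 7.3 kg.
Tool frame: the origin (TCP) lies at the very end of the fingers, on their centre line; the grasp point (between the pads) lies 19 mm behind it; z points along the fingers, y is the line along which they close (so a half turn about z gives the same grasp; the last joint's range is limited). The gripper opens to 92 mm and grips with 3 to 60 N. Pads are 19 mm wide; open, the fingers measure 130 mm over their backs; the gripper's body (75 mm by 190 mm) begins 47 mm behind the grasp point.
Start: joints at [-0.146, 0.342, 1.524, -0, 1.275, -0.146], TCP at [525.019, 0.019, 226.741] pointing down, gripper open.
Joint ranges: [-2.53, 2.53], [-0.77, 2.02], [0.04, 2.7], [-1, 4.14], [0.28, 2.66], [-3.11, 3.11]. Speed limits (rad/s): [2.57, 2.57, 3.14, 3.14, 3.14, 3.14].

## Interface

Orientations are given as [roll, pitch, yaw] about the fixed x, y, z axes, in that order (R = Rz(yaw) Ry(pitch) Rx(roll)).
In Python, from plant import get_obs, optics, ticket, finder gives the robot as it stands.
- The arm moves only by the tool send_rows, never from a script. Its arguments are lists of equal length, an entry for each row: "offset": the shift along the tool's x, y, z scaled (see below), a list of three; "delta_rot": the turn, a rotation vector about the tool's x, y, z scaled (see below), a list of three. In form: {"offset": [[dx, dy, dz], ...], "delta_rot": [[rx, ry, rz], ...]}. A call has 1 to 8 rows; each row is the pose to reach, as a shift and turn from the pose commanded when the call began, along the tool's axes at that moment, turning the shorter way round; what a row does not reach only later rows make up. The controller multiplies each number of a shift by 120 mm and each number of a turn by 360 degrees. A row lasts 1/8 s, in which the tool goes at most 62.5 mm and 10.7 degrees, less where a joint would pass 70% of its speed; a pose out of reach is approached as far as the arm can. A call with a number of a shift or a turn outside -1 to 1 is refused whole. A call with a gripper value outside its range is refused whole. "grip" is the opening, from 0 (shut) to 1 (fully open), set as the call begins (left out, the last holds). The fingers move at their own pace and stop on an object; the grip force is fixed at half the most. Time passes only in rows, so rows that repeat a pose let the fingers close. It gives the time, the measured TCP pose, the force, the opening and the grip force at its end, in the units of the state.
- get_obs(): the state, without advancing time (a new reading comes with each control period).
- optics.capture(name): name is "scene" or "side" or "wrist"; returns the picture (400x640x3 uint8, red, green, blue); there is no depth.
- optics.get_calibration(name): a dict with "fx", "fy", "cx", "cy" (pixels), "world_from_camera" (4x4, takes a point from camera to world coordinates). Camera axes: x right, y down, z forward; pixel columns grow to the right and rows downward; lengths in mm; the calibration is good to about 2 mm. The wrist camera is an equidistant fisheye: a pixel r from the principal point sees the ray r / f radians off the axis. A picture is of the moment at which its call begins: read the wrist's pose just before it. get_calibration takes no time and is no camera call; for the wrist camera it gives the pose at the moment of the call.
- ticket.close_job(): hands the job in; it is judged then, once.
Trained networks look in the newest picture that a camera, given by its name, has taken for a name from the list of things; names that differ only in an ending like _2 or _b are one class to them, and where a whole thing is asked for, a point or a joint stands for the part that bears it (a point fixed in the world has none). Each returns a list of dicts, best first, with "confidence" (0 to 1); they miss things now and then, are a little off and sometimes report something else, mostly with a low value. They report only what shows in the picture. A call takes as long as a camera call. They do not tell look-alikes from the thing itself.
- finder.boxes_of(target, camera): "box" ([left, top, right, bottom] in pixels, round what is visible of it).
- finder.silhouettes(target, camera): "region" (400x640 bool, what is visible of it) and "box" ([left, top, right, bottom] in pixels, round what is visible of it).
- finder.pinpoint(target, camera): "uv" ([column, row] in pixels: a listed point, or the origin of a listed thing).
The state is a dict: "time": time; "joint_positions": joint angles; "dq": joint speeds; "tau": joint torques, N m; "tool_pos": TCP position; "tcp_rot": TCP orientation; "contact_force": force on the tool from outside, world axes, zero at the start; "moment": the same for the moment, N m; "grip_width": finger opening in mm; "finger_force": force on a finger pad.
Only numpy, scipy, OpenCV 4.12 (cv2) and the standard library are available. Lean on these libraries where they do the work, as an engineer would, in place of code of your own. Each camera call takes 0.05 s, during which the arm holds its last target. There are 200 camera calls.

## Task

Get this laptop's screen measured for colour calibration. With an empty gripper, first tilt the screen back until it stands open at 150 degrees to the keyboard (30 degrees short of lying flat); then pick up the white hand-held colour sensor and hold its round rubber foot flat against the glass, centred in the white circle on the screen, pressing only lightly so that the sprung foot gives but is not forced hard. Finish while still holding the sensor there, with the screen still at 150 degrees, and leave the mug, mouse and pen pot where they stand.

Things in the scene. Friction and masses are not known exactly. Their poses are not given: they have to be found in the camera images.
- laptop: Silver laptop, open, standing firmly on the desk (its base does not move). Origin: centre of the underside of the base. x points from the front edge (nearest the robot, trackpad) to the hinge, y left, z up. Base 208 mm (x) by 302 mm (y), top of the keyboard deck 16 mm above the desk. The lid is 202 mm from hinge to top edge, 302 mm wide, 8 mm thick.
- screen (a joint): Opening angle of the laptop's screen, rad: 0 closed on the keyboard, 1.571 upright, 2.618 open at 150 degrees; grows as it tilts back, away from the robot; stop at 3.1. Starts at 1.55 to 1.85. Stiff friction hinge (about 1.1 N m) that stays where it is left: 4 to 6 N near the lid's top edge moves it; at 150 degrees about 7.5 N on the circle would tilt it further.
- screen_hinge (a point): Middle of the hinge line: 100 mm from the laptop's origin along its +x, 16 mm above the desk. Axes turn with the lid: x points from the lid's top edge to the hinge (the lid lies 4 to 206 mm to the -x side), y along the hinge line (the laptop's y), z straight into the glass, away from the viewer. The glass is the plane z = -1 mm.
- screen_mark (a point): Centre of the white outline circle (60 mm inside diameter, line 3.5 mm wide) drawn on the grey screen picture, on the surface of the glass, 110 mm from the hinge line, in the middle of the width. Axes as for screen_hinge: z points straight into the glass.
- sensor: White hand-held colour sensor standing on its foot, left or right of the laptop; loose, 0.1 to 0.16 kg, 80 mm tall. Origin: centre of the foot's underside (foot not pressed in); z up along the handle. Handle: rounded block 42 mm (x) by 34 mm (y), from 26 to 80 mm above the foot; grasp across the 34 mm. Below it a grey skirt 42 mm across and a black rubber foot 44 mm across.
- sensor_grip (a point): Point on the sensor's axis in the middle of the handle, 50 mm from the foot's face (foot not pressed in): where to grip it. Axes as sensor.
- sensor_foot (a point): Centre of the flat contact face of the sensor's round rubber foot (moves with the foot). The foot is sprung along the handle: it begins to give at 1.0 N, gives 1 mm more per 0.5 N, and is fully in at 5 mm (3.5 N). Standing on the desk it gives up to about 1 mm.
- mug: Bystander: white mug with a handle, 82 mm across, 95 mm high, on the other side of the laptop from the sensor. Origin: centre of its underside.
- mouse: Bystander: white computer mouse, 108 by 60 by 33 mm, beyond the laptop's right side. Origin: centre of its underside.
- pen_pot: Bystander: pale green pot of pens, 80 mm across, 105 mm high (pens to 165 mm), beyond the laptop's left side. Origin: centre of its underside.
Not all that is in view belongs to the job. What is shaped like the sensor but orange is not meant.

How it is judged (in metres and radians):
On the way, in this order (a step that is already met when the one before it is completed fails the run):
1. the screen is tilted back to 150 degrees while the sensor still stands on the desk (value of joint screen between 2.498 and 2.738 rad and distance of sensor from where it was at the start of the episode below 0.02 m), for 0.3 s.
2. the sensor is picked up off the desk (height (world z) of sensor above 0.02 m and contact force between the fingers and sensor above 1 N), for 0.2 s.
At the end, for the whole second after the job is handed in: Through the last second the gripper still holds the sensor, at rest, foot on the glass: foot centre within 8 mm of the circle's centre, sensor square to the glass within 0.1 rad, pressing with 0.5 to 5 N; screen open at 2.618 +/- 0.12 rad (150 +/- 7 degrees) (value of joint screen between 2.498 and 2.738 rad and distance between sensor_foot and screen_mark below 0.008 m and angle between the z axis of sensor and the z axis of screen_mark, either way round below 0.1 rad and contact force between sensor and laptop between 0.5 and 5 N and contact force between the fingers and sensor above 1 N and linear speed of sensor below 0.02 m/s); the arm keeps its last pose, push and grip.
It fails at once if the sensor is pressed hard on the laptop (over 12 N) (contact force between sensor and laptop above 12 N).
It fails at once if the mug is moved (distance of mug from where it was at the start of the episode above 0.03 m).
It fails at once if the mouse is moved (distance of mouse from where it was at the start of the episode above 0.03 m).
It fails at once if the pen pot is moved (distance of pen_pot from where it was at the start of the episode above 0.03 m).
It also fails if it takes over 64 s, if anything falls off the work surface, if the arm or the gripper's body presses on something with over 40 N, if the wrist force passes 120 N, or if a joint passes its speed limit or range.

## Working session

There is one attempt and no reset: what is moved stays moved. The work goes in short steps, Python scripts to look and compute and a tool call to move; the robot and the scene stay as the last step left them, time stands still between calls to the robot, and variables do not carry over. Pictures are saved under pics/ and viewed, at most 10 in all, crops included, and the job is handed in when it is done.

Besides the shell and the picture viewer there is one more tool, called after "Call:" as name(argument=value, ...) on one line, values as JSON. send_rows: Moves the arm, as the interface text tells. Its arguments: {"type":"object","properties":{"offset":{"type":"array"},"delta_rot":{"type":"array"},"grip":{"type":"number"}},"required":["offset","delta_rot"]}

```bash
mkdir -p pics; ls
cat > h.py <<'E'
import numpy as np, cv2
from scipy.spatial.transform import Rotation as R
from plant import get_obs, optics, ticket, finder
def cal(n):
    c=optics.get_calibration(n); return c
def ray(n,uv,c=None):
    c=c or cal(n); T=np.array(c["world_from_camera"]); x=(uv[0]-c["cx"])/c["fx"]; y=(uv[1]-c["cy"])/c["fy"]
    if n=="wrist":
        r=np.hypot(x,y); d=np.array([np.sin(r)*x/max(r,1e-9),np.sin(r)*y/max(r,1e-9),np.cos(r)])
    else: d=np.array([x,y,1.])
    d=T[:3,:3]@d; return T[:3,3],d/np.linalg.norm(d)
def onz(n,uv,z,c=None):
    o,d=ray(n,uv,c); return o+d*(z-o[2])/d[2]
def tri(rays):
    A=0;b=0
    for o,d in rays:
        P=np.eye(3)-np.outer(d,d); A=A+P; b=b+P@o
    return np.linalg.solve(A,b)
def proj(n,p,c=None):
    c=c or cal(n); T=np.array(c["world_from_camera"]); q=T[:3,:3].T@(np.asarray(p)-T[:3,3])
    if n=="wrist":
        t=np.arctan2(np.hypot(q[0],q[1]),q[2]); s=t/np.hypot(q[0],q[1]); return np.array([c["cx"]+c["fx"]*q[0]*s,c["cy"]+c["fy"]*q[1]*s])
    return np.array([c["cx"]+c["fx"]*q[0]/q[2],c["cy"]+c["fy"]*q[1]/q[2]])
def tool():
    o=get_obs(); return np.array(o["tool_pos"]),R.from_euler("xyz",o["tcp_rot"])
def move(p,rpy):  # numbers for send_rows
    t,r=tool(); g=R.from_euler("xyz",rpy); q=r.inv()
    return np.round(q.apply(np.array(p)-t)/120,4), np.round((q*g).as_rotvec()/(2*np.pi),4)
E
python3 - <<'E'
from h import *
np.set_printoptions(suppress=True,precision=1)
print(get_obs())
for n in ("scene","side","wrist"):
    im=optics.capture(n); cv2.imwrite(f"pics/{n}0.png",im[:,:,::-1])
    c=cal(n); print(n,c["fx"],c["cx"],c["cy"],np.array(c["world_from_camera"]))
    for t in ("laptop","screen_hinge","screen_mark","sensor","sensor_grip","mug","mouse","pen_pot"):
        for d in finder.pinpoint(t,n)[:3]: print(t,np.round(d["uv"]),round(d["confidence"],2))
a=np.vstack([cv2.imread("pics/scene0.png"),cv2.imread("pics/side0.png")]);cv2.imwrite("pics/a.png",cv2.resize(a,(480,600)))
E
```

```text
pics
{'time': 0.0, 'joint_positions': array([-0.1,  0.3,  1.5, -0. ,  1.3, -0.1]), 'dq': array([-0.,  0., -0., -0.,  0.,  0.]), 'tau': array([  0. , -43.1, -24.4,   0.1,   0.1,  -0. ]), 'tool_pos': array([524.6,   0.1, 226.1]), 'tcp_rot': array([-3.1, -0. ,  1.6]), 'contact_force': array([-0.1, -0.2, -0.6]), 'moment': array([ 0., -0.,  0.]), 'finger_force': 0.0, 'grip_width': 91.80585249057931}
scene 402.32460190478844 329.48993950709973 204.10424929728384 [[   0.8    0.6   -0.3  968.7]
 [   0.6   -0.7    0.4 -548.4]
 [   0.    -0.5   -0.9 1166. ]
 [   0.     0.     0.     1. ]]
laptop [306. 196.] 0.73
screen_hinge [323. 217.] 0.67
screen_mark [322. 193.] 0.66
sensor [264. 262.] 0.85
sensor [206. 275.] 0.64
sensor [289. 311.] 0.63
sensor_grip [261. 257.] 0.88
sensor_grip [203. 267.] 0.67
mug [375. 143.] 0.84
mouse [288. 311.] 0.72
pen_pot [428. 155.] 0.96
side 511.0509021059996 322.5783600642271 198.46409372095698 [[ -1.   -0.2   0.1 383.3]
 [ -0.2   0.7  -0.6 758. ]
 [  0.   -0.7  -0.8 987.3]
 [  0.    0.    0.    1. ]]
laptop [360. 217.] 0.89
screen_hinge [321. 201.] 0.74
screen_mark [328. 172.] 0.97
sensor [397. 113.] 0.74
sensor_grip [399. 103.] 0.7
mug [315. 336.] 0.88
mouse [301. 117.] 0.55
mouse [359. 215.] 0.27
mouse [322. 204.] 0.19
pen_pot [217. 360.] 0.58
wrist 309.70691628693146 319.41856304285477 200.7256312277168 [[  1.   -0.    0.  525.2]
 [  0.   -1.   -0.2  65.8]
 [  0.    0.2  -1.  384.5]
 [  0.    0.    0.    1. ]]
laptop [258. 203.] 0.98
screen_hinge [331. 221.] 0.67
screen_mark [331. 258.] 0.69
```

View pics/scene0.png

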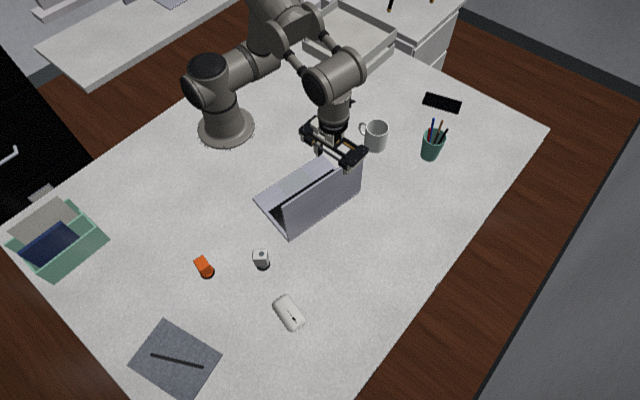

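View pics/side0.png

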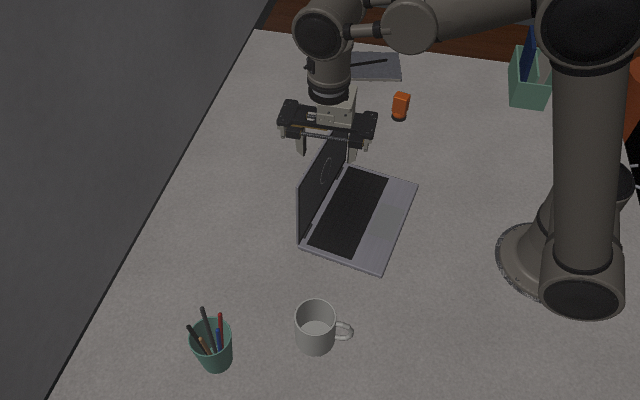

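The scene view shows the white sensor at (262,258), the orange look-alike at (204,267) and the white mouse at (288,312). The mug is at (376,135) and the pot at (432,145). In the side view the orange one is at (400,105), and the white sensor is hidden by the gripper.

Candidates for the sensor are the white block (262,258), the orange block (204,267, wrong colour) and the mouse (288,312, wrong shape). I choose the white block and will crop to check it.

Run:
```python
from h import *
np.set_printoptions(suppress=True,precision=1)
im=cv2.imread("pics/scene0.png")
w=cv2.imread("pics/wrist0.png")
c=cv2.resize(im[225:345,170:340],(800,565),interpolation=cv2.INTER_CUBIC); cv2.imwrite("pics/crop.png",c)
for nm,uv,z in (("sensor",(264,262),0),("grip",(261,257),50),("orange",(206,275),0),("mouse",(288,311),0),("mug",(375,143),0),("pot",(428,155),0),("hinge",(323,217),16),("laptop",(306,196),0)):
    print(nm,onz("scene",uv,z))
for nm,uv,z in (("mug",(315,336),0),("pot",(217,360),0),("hinge",(321,201),16),("laptop",(360,217),0),("mouse",(301,117),0)):
    print("side",nm,onz("side",uv,z))
print("mark",tri([ray("side",(328,172)),ray("wrist",(331,258))]),"hinge",onz("wrist",(331,221),16),"lap",onz("wrist",(258,203),0))
print(np.array(cal("wrist")["world_from_camera"])@[0,0,0,1], cal("wrist")["world_from_camera"][:3,:3])
```

```text
sensor [ 503.1 -301.7    0. ]
grip [ 504.8 -306.6   50. ]
orange [ 398. -446.    0.]
mouse [ 664.8 -365.7    0. ]
mug [482.5 302.5   0. ]
pot [663.9 382.5   0. ]
hinge [545.1 -68.4  16. ]
laptop [441.5 -36.8   0. ]
side mug [482.6 296.8   0. ]
side pot [662.4 388.9   0. ]
side hinge [544.8 -50.5  16. ]
side laptop [442.5 -34.4   0. ]
side mouse [ 673.1 -368.1    0. ]
mark [534.  -60.  113.2] hinge [540.1 -53.1  16. ] lap [445.8 -34.1   0. ]
[525.2  65.8 384.5   1. ] [[ 1.  -0.   0. ]
 [ 0.  -1.  -0.2]
 [ 0.   0.2 -1. ]]
```

View pics/wrist0.png

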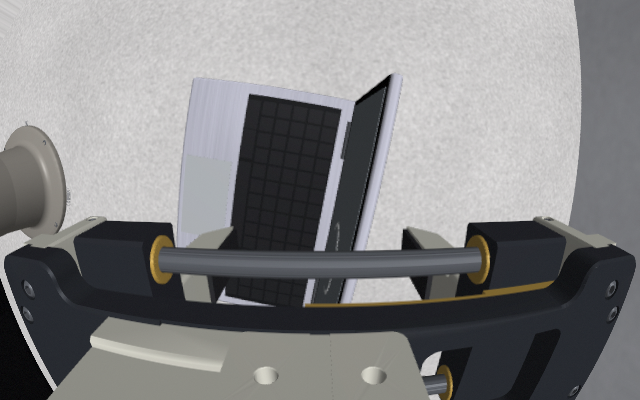

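View pics/crop.png

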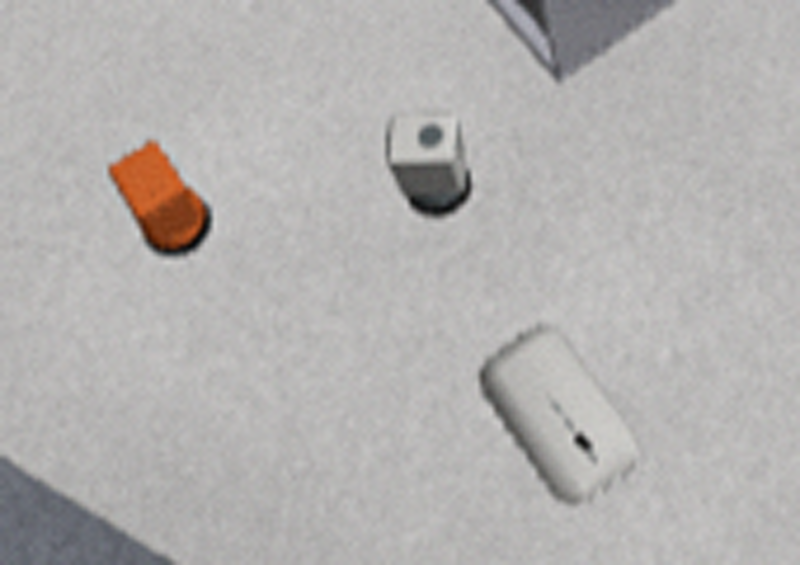

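The crop confirms the white block with the dark dot on top is the sensor, at (262,258). The orange block is the decoy and the lower white shape is the mouse. The wrist view shows the lid between the open fingers, so I'll back off toward the robot, turn, close the gripper and look at the screen.

```bash
cat >> h.py <<'E'
def down(yaw,tilt,ax=None):
    """tool x = away along -heading; z tilted by 'tilt' toward heading yaw-pi. heading = laptop +x dir psi"""
def pose(psi,tilt):
    # tool z = cos*down + sin*heading(psi); tool y along laptop y ; camera on robot side
    h=np.array([np.cos(psi),np.sin(psi),0]); z=np.sin(tilt)*h-np.cos(tilt)*np.array([0,0,1]); y=np.array([-np.sin(psi),np.cos(psi),0])
    x=np.cross(y,z); return R.from_matrix(np.array([x,y,z]).T)
def mv(p,g):
    t,r=tool(); q=r.inv(); return np.round(q.apply(np.array(p)-t)/120,4), np.round((q*g).as_rotvec()/(2*np.pi),4)
E
python3 - <<'E'
from h import *
print(pose(-.17,.4).as_matrix().round(2))
print(mv([524,0,300],R.from_euler("xyz",get_obs()["tcp_rot"])), mv([400,-40,300],pose(-.17,.4)))
E
```

```text
[[-0.91  0.17  0.38]
 [ 0.16  0.99 -0.07]
 [-0.39  0.   -0.92]]
(array([-1.000e-04, -8.600e-03, -6.104e-01]), array([0., 0., 0.])) (array([-0.3335, -1.0419, -0.6106]), array([-0.0445, -0.0528, -0.2198]))
```

Call:
send_rows(offset=[[0,0,-0.5],[-0.1,-0.3,-0.61],[-0.33,-0.6,-0.61],[-0.33,-1.0,-0.61],[-0.33,-1.0,-0.61],[-0.33,-1.0,-0.61],[-0.33,-1.0,-0.61],[-0.33,-1.0,-0.61]], delta_rot=[[0,0,0],[-0.0445,-0.0528,-0.2198],[-0.0445,-0.0528,-0.2198],[-0.0445,-0.0528,-0.2198],[-0.0445,-0.0528,-0.2198],[-0.0445,-0.0528,-0.2198],[-0.0445,-0.0528,-0.2198],[-0.0445,-0.0528,-0.2198]], grip=0)

```text
time: 2.35
tool_pos: [404.9, -39.4, 300.2]
tcp_rot: [3.117, 0.369, 2.84]
contact_force: [-0.8, 0.0, -0.0]
grip_width: 16.4
finger_force: 0.0
```

Call:
send_rows(offset=[[0,0,0],[0,0,0]], delta_rot=[[0,0,0],[0,0,0]])

```text
time: 2.6
tool_pos: [405.2, -39.7, 300.2]
tcp_rot: [3.115, 0.367, 2.829]
contact_force: [-0.4, 0.5, 0.4]
grip_width: 1.2
finger_force: 0.0
```

Run:
```python
from h import *
np.set_printoptions(suppress=True,precision=2)
from scipy.optimize import least_squares
print(tool()[0],tool()[1].as_matrix(),get_obs()["joint_positions"],get_obs()["time"])
obs=[]
C={}
for n in ("scene","side","wrist"):
    C[n]=cal(n)
    im=optics.capture(n); cv2.imwrite(f"pics/{n}1.png",im[:,:,::-1])
    for t in ("laptop","screen_hinge","screen_mark"):
        r=finder.pinpoint(t,n)
        if r and r[0]["confidence"]>.4: obs.append((n,t,r[0]["uv"])); print(n,t,r[0]["uv"],r[0]["confidence"])
    if n=="wrist":
        for t in("sensor","sensor_grip"):
            for d in finder.pinpoint(t,n): print(t,d)
def pts(p):
    x,y,psi,th=p; h=np.array([np.cos(psi),np.sin(psi),0]); k=np.array([0,0,1.])
    o=np.array([x,y,0]); hi=o+100*h+16*k; u=-np.cos(th)*h+np.sin(th)*k; nn=np.sin(th)*h+np.cos(th)*k
    return dict(laptop=o,screen_hinge=hi,screen_mark=hi+110*u-nn)
f=lambda p:np.concatenate([(proj(n,pts(p)[t],C[n])-uv) for n,t,uv in obs])
s=least_squares(f,[443,-35,-.17,1.7],loss="soft_l1",x_scale=[10,10,.1,.1]); print(s.x,pts(s.x)); print(f(s.x).reshape(-1,2))
```

```text
[405.16 -39.72 300.17] [[-0.89  0.3   0.35]
 [ 0.29  0.95 -0.08]
 [-0.36  0.02 -0.93]] [-0.31 -0.15  1.94  0.03  0.99 -1.58] 2.6
scene laptop [306.7, 193.4] 0.95
scene screen_hinge [326.8, 214.8] 0.94
scene screen_mark [319.6, 193.4] 0.68
side laptop [360.6, 216.0] 0.63
side screen_hinge [322.8, 201.4] 0.82
side screen_mark [324.3, 168.4] 0.89
wrist laptop [323.4, 113.3] 0.86
wrist screen_hinge [331.7, 183.9] 0.82
wrist screen_mark [335.8, 224.7] 0.81
sensor {'uv': [106.5, 163.7], 'confidence': 0.66}
sensor {'uv': [187.1, 200.1], 'confidence': 0.58}
sensor_grip {'uv': [176.7, 215.8], 'confidence': 0.67}
sensor_grip {'uv': [91.6, 179.5], 'confidence': 0.58}
[442.14 -36.38  -0.18   1.54] {'laptop': array([442.14, -36.38,   0.  ]), 'screen_hinge': array([540.58, -54.01,  16.  ]), 'screen_mark': array([536.49, -53.28, 125.93])}
[[-0.48  2.63]
 [-2.01 -1.5 ]
 [ 4.14  1.21]
 [-0.33  0.4 ]
 [ 0.14 -1.16]
 [ 1.01  1.8 ]
 [ 0.24  3.82]
 [-0.26 -2.52]
 [ 0.22  0.03]]
```

View pics/wrist1.png

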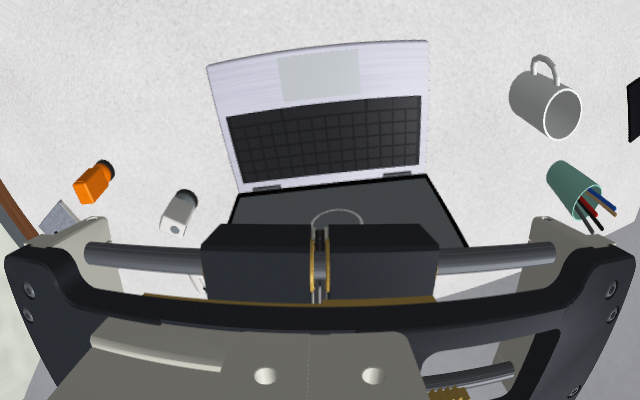

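The wrist view, with image-up toward the robot, shows the circle at about (337,215), the hinge at about (330,185), the sensor at about (180,212) and the orange decoy at about (93,183). The fit agrees with the stated sizes. I'll work out the push arc.

```bash
cat >> h.py <<'E'
k3=np.array([0,0,1.])
HI=np.array([541.,-54,16]); PSI=-.18
def lid(th,psi=None):
    psi=PSI if psi is None else psi
    h=np.array([np.cos(psi),np.sin(psi),0]); return -np.cos(th)*h+np.sin(th)*k3, np.sin(th)*h+np.cos(th)*k3
E
python3 - <<'E'
from h import *
np.set_printoptions(suppress=True,precision=3)
a,b=onz("wrist",(208,67),16),onz("wrist",(428,41),16); print(a,b,np.linalg.norm(a-b), np.arctan2(-(b-a)[0],(b-a)[1]))
print("sensor",onz("wrist",(187,200),0),onz("wrist",(177,216),50))
G=pose(PSI,.5236)
def tgt(th,r=165,gap=0):
    u,n=lid(th); return HI+r*u-n*(1+gap+9.5*np.sin(2.618-th))
print("to start",mv(tgt(1.5,gap=20),G),tgt(1.5,gap=20))
p0=tgt(1.5,gap=20)
for th in (1.5,1.6,1.7,1.8,1.9,2.0,2.1,2.2,2.3,2.4,2.5,2.618): print(th,tgt(th),G.inv().apply(tgt(th)-p0)/120)
E
```

```text
[ 314.968 -159.661   16.   ] [367.78  129.756  16.   ] 294.19553744010705 -0.18049009953338532
sensor [ 506.926 -306.488    0.   ] [ 503.675 -305.988   50.   ]
to start (array([-0.361,  0.154,  1.227]), array([-0.005, -0.025, -0.019])) [500.524 -46.635 178.497]
1.5 [520.152 -50.206 179.912] [-0.15   0.     0.073]
1.6 [536.806 -53.237 181.195] [-0.277 -0.     0.134]
1.7 [553.577 -56.289 180.726] [-0.398 -0.     0.209]
1.8 [570.282 -59.328 178.487] [-0.512 -0.     0.296]
1.9 [586.731 -62.322 174.483] [-0.616 -0.     0.394]
2.0 [602.736 -65.234 168.741] [-0.709 -0.     0.503]
2.1 [618.11  -68.032 161.309] [-0.791 -0.     0.622]
2.2 [632.671 -70.681 152.26 ] [-0.86  -0.     0.749]
2.3 [646.247 -73.152 141.687] [-0.916  0.     0.883]
2.4 [658.674 -75.413 129.704] [-0.957 -0.     1.022]
2.5 [669.806 -77.439 116.445] [-0.983 -0.     1.165]
2.618 [681.094 -79.493  99.365] [-0.995 -0.     1.336]
```

Call:
send_rows(offset=[[-0.15,0.07,0.4],[-0.3,0.154,0.7],[-0.361,0.154,0.9]], delta_rot=[[-0.005,-0.025,-0.019],[-0.005,-0.025,-0.019],[-0.005,-0.025,-0.019]])

```text
time: 3.68
tool_pos: [487.0, -43.1, 213.5]
tcp_rot: [3.141, 0.525, 2.964]
contact_force: [0.1, 0.0, 0.3]
grip_width: 0.6
finger_force: 0.0
```

Run:
```python
from h import *
G=pose(PSI,.5236)
u,n=lid(1.5); p=HI+165*u-n*(21+9.5*np.sin(1.118)); print(mv(p,G),tool()[0])
```

```text
(array([ 0.0457, -0.0096,  0.3109]), array([0.0003, 0.0002, 0.0003])) [486.99208882 -43.06459206 213.53468043]
```

Pushing along the arc, starting up to θ≈2.1.

Call:
send_rows(offset=[[0.045,-0.01,0.31],[0.045,-0.01,0.31],[-0.105,-0.01,0.383],[-0.232,-0.01,0.444],[-0.352,-0.01,0.519],[-0.466,-0.01,0.606],[-0.57,-0.01,0.704],[-0.663,-0.01,0.813]], delta_rot=[[0,0,0],[0,0,0],[0,0,0],[0,0,0],[0,0,0],[0,0,0],[0,0,0],[0,0,0]])

```text
time: 4.68
tool_pos: [600.2, -64.8, 170.2]
tcp_rot: [3.141, 0.52, 2.963]
contact_force: [-7.9, -0.5, -1.9]
grip_width: 0.4
finger_force: 3.0
```

Run:
```python
from h import *
print(get_obs()["contact_force"],tool()[0])
G=pose(PSI,.5236)
for th in (2.0,2.1,2.2,2.3,2.4,2.5,2.56,2.6,2.64):
    u,n=lid(th); p=HI+165*u-n*(1+9.5*np.sin(2.618-th)); print(th,mv(p,G)[0])
```

```text
[-7.87972676 -0.52508457 -1.91180282] [600.21569748 -64.79987057 170.1838616 ]
2.0 [-0.0125  0.0001  0.021 ]
2.1 [-0.0947 -0.0002  0.1395]
2.2 [-0.1643 -0.0006  0.2662]
2.3 [-0.2203 -0.0009  0.3998]
2.4 [-0.262  -0.0013  0.5388]
2.5 [-0.2889 -0.0016  0.6815]
2.56 [-0.2977 -0.0018  0.7683]
2.6 [-0.3006 -0.0019  0.8264]
2.64 [-0.301  -0.002   0.8846]
```

Call:
send_rows(offset=[[-0.082,0,0.118],[-0.152,0,0.245],[-0.208,0,0.379],[-0.25,0,0.518],[-0.277,0,0.66],[-0.288,0,0.77],[-0.288,0,0.81],[-0.288,0,0.81]], delta_rot=[[0,0,0],[0,0,0],[0,0,0],[0,0,0],[0,0,0],[0,0,0],[0,0,0],[0,0,0]])

```text
time: 5.68
tool_pos: [680.1, -79.3, 105.3]
tcp_rot: [3.141, 0.527, 2.963]
contact_force: [0.6, 0.0, -0.2]
grip_width: 0.5
finger_force: 0.0
```

Run:
```python
from h import *
np.set_printoptions(suppress=True,precision=3)
print(get_obs()["contact_force"],tool()[0])
d=tool()[0]-HI; h=np.array([np.cos(PSI),np.sin(PSI),0]); print(d@h,d[2],np.pi-np.arctan2(d[2],d@h))
print(mv([560,-60,260],pose(PSI,0.4)))
```

```text
[ 0.644  0.045 -0.164] [680.149 -79.272 105.339]
141.42572136991677 89.3391228342751 2.5781873622152522
(array([ 0.228, -0.018, -1.624]), array([0.  , 0.02, 0.  ]))
```

The force is now zero, so the lid may have coasted. I'll back off and measure.

Call:
send_rows(offset=[[0.1,0,-0.4],[0.23,0,-0.9],[0.3,0,-1.0],[0.3,0,-1.0],[0.3,0,-1.0]], delta_rot=[[0,0,0],[0,0,0],[0,0,0],[0,0,0],[0,0,0]])

```text
time: 6.3
tool_pos: [590.5, -63.3, 189.1]
tcp_rot: [3.141, 0.525, 2.963]
contact_force: [-0.6, -0.1, -0.1]
grip_width: 0.5
finger_force: 0.0
```

```bash
cat > fit.py <<'E'
from h import *
from scipy.optimize import least_squares
def pts(p):
    x,y,psi,th=p; u,n=lid(th,psi); o=np.array([x,y,0]); h=np.array([np.cos(psi),np.sin(psi),0]); hi=o+100*h+16*k3
    return dict(laptop=o,screen_hinge=hi,screen_mark=hi+110*u-n)
def fit(tag,cams=("scene","side","wrist")):
    obs=[];C={}
    for n in cams:
        C[n]=cal(n); im=optics.capture(n); cv2.imwrite(f"pics/{n}{tag}.png",im[:,:,::-1])
        for t in ("laptop","screen_hinge","screen_mark"):
            r=finder.pinpoint(t,n)
            if r and r[0]["confidence"]>.4: obs.append((n,t,r[0]["uv"]))
    pr=np.array([441.,-36.5,-.18]); f=lambda p:np.concatenate([(proj(n,pts(p)[t],C[n])-uv) for n,t,uv in obs])
    s=least_squares(lambda p:np.r_[f(p),(p[:3]-pr)/[1.5,1.5,.006]],[*pr,2.5],loss="soft_l1",x_scale=[10,10,.1,.1])
    print(s.x.round(3))
    for o,e in zip(obs,f(s.x).reshape(-1,2)): print(o[:2],np.round(o[2]),e.round(1))
    return s.x
E
python3 - <<'E'
from fit import *
fit(2)
print(tool()[0])
E
```

```text
[ 4.41304e+02 -3.62330e+01 -1.79000e-01  2.54000e+00]
('scene', 'laptop') [306. 193.] [-0.   3.3]
('scene', 'screen_mark') [343. 223.] [0.2 0.1]
('side', 'laptop') [359. 216.] [1.3 0.4]
('side', 'screen_hinge') [323. 202.] [ 0.6 -2. ]
('side', 'screen_mark') [290. 173.] [-0.4 -0.3]
('wrist', 'screen_hinge') [318.  56.] [ 0.6 -2.5]
('wrist', 'screen_mark') [319. 170.] [-0.2  3.9]
[589.97247867 -63.06556412 189.65213998]
```

View pics/wrist2.png

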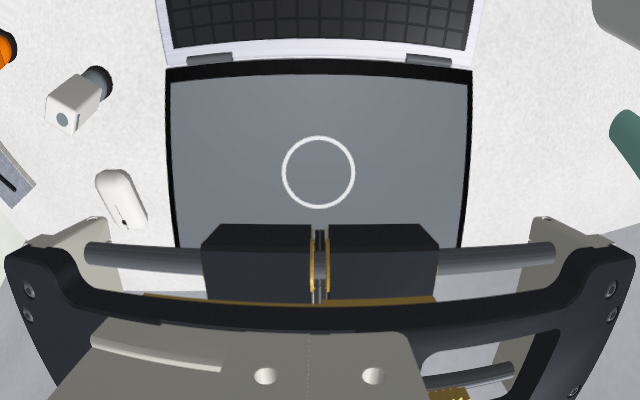

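The wrist view shows the whole circle centred at about (318,172), with the sensor at about (80,98) and the mouse at about (120,200). I'll refine θ from the ring itself.

```bash
cat >> fit.py <<'E'
def ringfit(cams,tag,guess):
    D=[]
    for n,c,im in cams:
        uv0=proj(n,guess,c); rad=75 if n=="wrist" else 40
        g=cv2.cvtColor(im,cv2.COLOR_BGR2GRAY); Y,X=np.mgrid[:400,:640]; m=((g>165)&(np.hypot(X-uv0[0],Y-uv0[1])<rad)).astype(np.uint8)
        nn,lab,st,_=cv2.connectedComponentsWithStats(m); i=1+np.argmax(st[1:,2]*st[1:,3]*(st[1:,4]<3500)) ; v,u=np.where(lab==i)
        print(n,st[i]); D.append((n,c,np.c_[u,v].astype(float)))
    # param: centre p (3), tilt theta ; ray-plane intersection radius = 31.75
    def f(q):
        h=np.array([np.cos(PSI),np.sin(PSI),0]); o=HI+q[1]*h+q[2]*np.array([-h[1],h[0],0])+q[3]*k3
        u,n=lid(q[0]); ctr=o+110*u-n; e=[]
        for nm,c,uv in D:
            R_=[ray(nm,x,c) for x in uv]; O=R_[0][0]; d=np.array([r[1] for r in R_]); t=((ctr-O)@n)/(d@n); P=O+d*t[:,None]
            r=np.linalg.norm(P-ctr,axis=1)-31.75; e.append(np.sqrt(100/len(r))*r)
        return np.r_[np.concatenate(e),np.array(q[1:])/1.5*5]
    s=least_squares(f,[2.58,0,0,0]); print("theta,dx,dy,dz",s.x.round(3),"cost",s.cost)
    q=s.x; h=np.array([np.cos(PSI),np.sin(PSI),0]);u,n=lid(q[0]); o=HI+q[1]*h+q[2]*np.array([-h[1],h[0],0])+q[3]*k3
    print("mark",(o+110*u-n).round(1)); return q
E
python3 - <<'E'
from fit import *
u,n=lid(2.57); g=HI+110*u
L=[(c,cal(c),cv2.imread(f"pics/{c}2.png")) for c in ("wrist",)]
ringfit(L,2,g)
for c in ("scene","side"): 
    im=cv2.imread(f"pics/{c}2.png"); a=proj(c,g).astype(int); print(c,a, cv2.cvtColor(im,6)[a[1]-30:a[1]+30,a[0]-30:a[0]+30].max())
print(mv([505,-300,230],R.from_euler("xyz",[np.pi,0,np.pi])))
E
```

```text
wrist [281 135  74  74 965]
theta,dx,dy,dz [ 2.588 -0.757 -0.571 -0.465] cost 78.90133478056775
mark [631.7 -71.1  74.2]
scene [343 224] 206
side [288 173] 124
(array([ 0.1309, -2.0684, -0.4666]), array([-0.0073,  0.0835, -0.0277]))
```

θ is about 2.59, which is in the band. Next I open the gripper and go beside the sensor for a look.

Call:
send_rows(offset=[[0,-0.4,-0.2],[0,-0.8,-0.4],[0,-1.0,-0.4],[0,-1.0,-0.4]], delta_rot=[[0,0,0],[0,0,0],[0,0,0],[0,0,0]], grip=1)

```text
time: 7.4
tool_pos: [544.7, -178.7, 231.5]
tcp_rot: [3.141, 0.527, 2.96]
contact_force: [0.5, -0.4, -0.2]
grip_width: 35.6
finger_force: 0.0
```

Run:
```python
from h import *
print(mv([570,-300,220],pose(0,0)))
```

```text
(array([-0.2887, -0.9568,  0.2783]), array([-0.0075,  0.0836, -0.0282]))
```

Call:
send_rows(offset=[[-0.1,-0.4,0.1],[-0.2,-0.8,0.2],[-0.29,-0.957,0.278],[-0.29,-0.957,0.278],[-0.29,-0.957,0.278]], delta_rot=[[-0.0075,0.0836,-0.0282],[-0.0075,0.0836,-0.0282],[-0.0075,0.0836,-0.0282],[-0.0075,0.0836,-0.0282],[-0.0075,0.0836,-0.0282]])

```text
time: 8.02
tool_pos: [570.8, -296.7, 218.5]
tcp_rot: [3.14, -0.001, -3.137]
contact_force: [-0.3, -0.7, 0.0]
grip_width: 85.7
finger_force: 0.0
```

Run:
```python
from h import *
np.set_printoptions(suppress=True,precision=2)
im=optics.capture("wrist"); cv2.imwrite("pics/wrist3.png",im[:,:,::-1])
print(tool()[0],get_obs()["joint_positions"])
for t,z in (("sensor",0),("sensor_grip",50)):
    for d in finder.pinpoint(t,"wrist"): print(t,d["uv"],d["confidence"],onz("wrist",d["uv"],z))
```

```text
[ 570.42 -296.66  219.71] [-0.6   0.57  1.18  0.    1.4  -2.17]
sensor [310.8, 123.6] 0.65 [ 504.78 -307.06    0.  ]
sensor [204.4, 37.1] 0.61 [ 386.87 -443.39    0.  ]
sensor_grip [196.6, 28.5] 0.97 [ 390.51 -434.57   50.  ]
sensor_grip [309.0, 125.5] 0.94 [ 506.88 -307.88   50.  ]
```

View pics/wrist3.png

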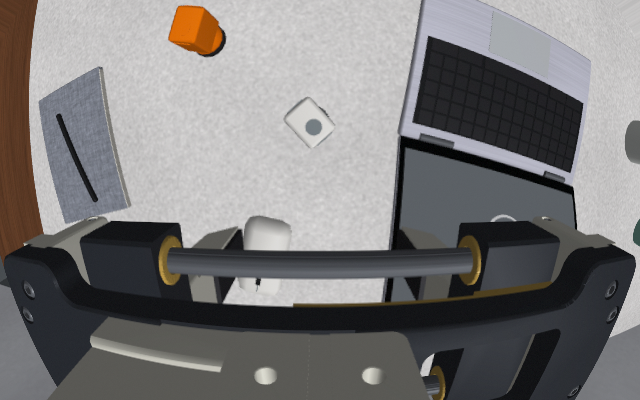

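The sensor is seen from nearly straight above at (310,122), as a diamond with its yaw turned about 45°. I'll fit the top face on the z=80 plane.

Run:
```python
from h import *
np.set_printoptions(suppress=True,precision=3)
r=[d for d in finder.silhouettes("sensor","wrist")]
for d in r: print(d["box"],d["confidence"])
im=cv2.imread("pics/wrist3.png"); g=cv2.cvtColor(im,6)
print(g[95:150:6,280:342:4])
c=cal("wrist")
for thr in (205,212,218):
    m=np.zeros_like(g); m[85:160,270:350]=(g[85:160,270:350]>thr); m=cv2.morphologyEx(m,cv2.MORPH_OPEN,np.ones((5,5),np.uint8))
    n,lab,st,_=cv2.connectedComponentsWithStats(m); i=lab[122,300]
    v,u=np.where(lab==i); P=np.array([onz("wrist",x,79,c)[:2] for x in np.c_[u,v]]).astype(np.float32)
    print(thr,st[i],cv2.minAreaRect(P),P.mean(0)); b=cv2.boxPoints(cv2.minAreaRect(P)); print(b.round(1).tolist())
for d in r:
    v,u=np.where(d["region"]); 
    if len(v) and abs(u.mean()-310)<30:
        P=np.array([onz("wrist",x,79,c)[:2] for x in np.c_[u,v]]).astype(np.float32); print("sil",len(v),cv2.minAreaRect(P))
```

```text
[167.9, 1.7, 223.5, 55.0] 0.96
[285.9, 97.9, 336.7, 148.4] 0.93
[[203 204 199 201 197 202 204 207 210 209 209 200 204 199 205 204]
 [197 199 201 195 196 119 171 212 169 205 200 204 207 207 197 198]
 [202 201 201 165 148 212 213 213 214 192 128 203 196 205 197 198]
 [204 202 120 199 211 213 212 214 214 215 207 133 193 196 207 199]
 [201 151 208 209 210 211 212 213 149 163 216 217 181 203 198 203]
 [206 204 143 198 209 210 201 123 123 124 124 216 218 198 199 196]
 [199 195 193 195 183 210 212 123 123 123 156 216 220 181 202 200]
 [195 191 200 192 198 161 206 211 213 214 218 194 197 204 196 194]
 [198 197 193 196 192 201 184 194 212 219 171 197 194 199 202 202]
 [201 198 198 191 203 200 197 199 195 191 194 194 189 193 200 189]]
205 [290 102  32  31 514] ((498.52587890625, -311.3264465332031), (22.04029655456543, 27.346160888671875), 41.1585807800293) [ 497.327 -312.112]
[[481.20001220703125, -308.29998779296875], [499.20001220703125, -328.8999938964844], [515.7999877929688, -314.3999938964844], [497.79998779296875, -293.79998779296875]]
212 [     0      0    640    400 255742] ((764.248779296875, -299.9989013671875), (1044.1790771484375, 2202.638916015625), 0.3299284875392914) [ 600.097 -296.919]
[[235.8000030517578, 798.2999877929688], [248.5, -1404.300048828125], [1292.699951171875, -1398.300048828125], [1280.0, 804.2999877929688]]
218 [     0      0    640    400 256000] ((764.248779296875, -299.9989013671875), (1044.1790771484375, 2202.638916015625), 0.3299284875392914) [ 599.996 -296.921]
[[235.8000030517578, 798.2999877929688], [248.5, -1404.300048828125], [1292.699951171875, -1398.300048828125], [1280.0, 804.2999877929688]]
sil 1602 ((503.0249328613281, -306.3254089355469), (45.47660446166992, 36.539520263671875), 42.702457427978516)
```

Run:
```python
from h import *
c=cal("wrist"); print(onz("wrist",(309.5,122.2),80,c),c["world_from_camera"][:3,3])
for e in ((285,122),(307,97),(335,123),(311,147)): print(onz("wrist",e,80,c).round(1))
G=pose(np.radians(-136.5),0); print(mv([504,-307,150],G),(tool()[1].inv()*G).magnitude()*57.3)
```

```text
[ 503.58388883 -306.66216704   80.        ] [ 505.03747981 -296.89568524  378.90833389]
[ 503.2 -330.2   80. ]
[ 479.2 -309.1   80. ]
[ 504.2 -282.3   80. ]
[ 527.6 -305.2   80. ]
(array([ 0.553 , -0.0782,  0.5932]), array([2.000e-04, 3.000e-04, 3.797e-01])) 136.7137662988316
```

Call:
send_rows(offset=[[0.2,-0.02,0.1],[0.4,-0.05,0.2],[0.553,-0.08,0.3],[0.553,-0.08,0.4],[0.553,-0.08,0.5],[0.553,-0.08,0.55],[0.553,-0.08,0.59],[0.553,-0.08,0.59]], delta_rot=[[0,0,0.03],[0,0,0.06],[0,0,0.09],[0,0,0.12],[0,0,0.15],[0,0,0.18],[0,0,0.21],[0,0,0.24]])

```text
time: 9.22
tool_pos: [503.8, -307.5, 149.9]
tcp_rot: [3.141, 0.001, 1.639]
contact_force: [0.2, -0.2, 0.3]
grip_width: 92.0
finger_force: 0.0
```

Call:
send_rows(offset=[[0,0,0],[0,0,0],[0,0,0],[0,0,0],[0,0,0],[0,0,0]], delta_rot=[[0,0,0.03],[0,0,0.06],[0,0,0.09],[0,0,0.12],[0,0,0.136],[0,0,0.136]])

```text
time: 9.98
tool_pos: [504.1, -307.8, 150.2]
tcp_rot: [3.14, 0.0, 0.791]
contact_force: [0.2, -0.3, -0.4]
grip_width: 91.6
finger_force: 0.0
```

Run:
```python
from h import *
np.set_printoptions(suppress=True,precision=3)
im=optics.capture("wrist"); cv2.imwrite("pics/wrist4.png",im[:,:,::-1])
print(get_obs()["joint_positions"],get_obs()["time"])
G=pose(np.radians(-135),0); print(mv([504,-307,32],G))
```

```text
[-0.678  0.528  1.448 -0.     1.165  0.101] 10.025
(array([ 0.004, -0.007,  0.983]), array([0.   , 0.   , 0.001]))
```

View pics/wrist4.png

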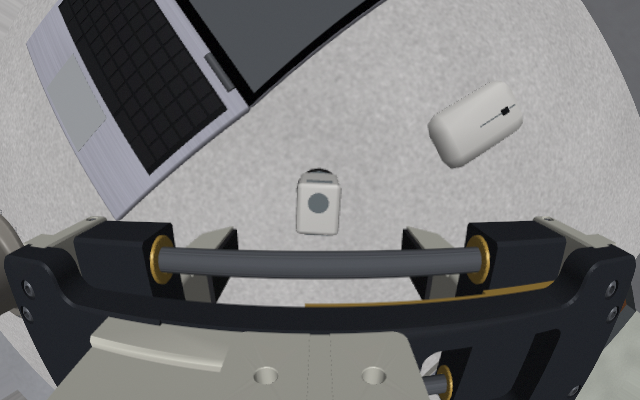

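The handle sits centred and square between the fingers, at about (318,207). I'll check the along-pad offset while descending.

Run:
```python
from h import *
t,r=tool()
for e in ((318,181),(318,235),(318,208)): print(r.inv().apply(onz("wrist",e,80)-t).round(1))
```

```text
[23.8 -1.1 70. ]
[-19.1  -1.2  70. ]
[ 2.9 -1.1 70. ]
```

Call:
send_rows(offset=[[0,-0.005,0.2],[0,-0.005,0.4],[0,-0.005,0.6],[0,-0.005,0.8],[0,-0.005,0.9],[0,-0.005,0.98],[0,-0.005,0.98]], delta_rot=[[0,0,0],[0,0,0],[0,0,0],[0,0,0],[0,0,0],[0,0,0],[0,0,0]])

```text
time: 10.9
tool_pos: [503.8, -307.5, 31.2]
tcp_rot: [-3.141, 0.0, 0.791]
contact_force: [0.3, 0.0, -0.2]
grip_width: 92.1
finger_force: 0.0
```

Call:
send_rows(offset=[[0.02,0,0],[0.02,0,0]], delta_rot=[[0,0,0],[0,0,0]])

```text
time: 11.15
tool_pos: [506.1, -306.0, 32.0]
tcp_rot: [3.141, 0.0, 0.791]
contact_force: [0.2, 0.6, -0.1]
grip_width: 91.7
finger_force: 0.0
```

Call:
send_rows(offset=[[0,0,0],[0,0,0],[0,0,0],[0,0,0],[0,0,0],[0,0,0],[0,0,0],[0,0,0]], delta_rot=[[0,0,0],[0,0,0],[0,0,0],[0,0,0],[0,0,0],[0,0,0],[0,0,0],[0,0,0]], grip=0)

```text
time: 12.15
tool_pos: [505.5, -305.9, 31.3]
tcp_rot: [-3.141, 0.0, 0.79]
contact_force: [-0.4, -0.5, 0.2]
grip_width: 34.4
finger_force: 29.5
```

Call:
send_rows(offset=[[0,0,-0.1],[0,0,-0.3],[0,0,-0.6],[0,0,-1],[0,0,-1],[0,0,-1]], delta_rot=[[0,0,0],[0,0,0],[0,0,0],[0,0,0],[0,0,0],[0,0,0]])

```text
time: 12.9
tool_pos: [505.3, -305.6, 151.2]
tcp_rot: [-3.141, 0.0, 0.79]
contact_force: [-0.0, 0.3, -2.1]
grip_width: 34.3
finger_force: 29.5
```

Gripped, with 34 mm opening, and lifted. Now to a standoff in front of the circle.

```bash
cat >> h.py <<'E'
TH=2.588; MARK=np.array([631.7,-71.1,74.2]); FD=32.
GF=pose(PSI,np.pi-TH)*R.from_rotvec([0,0,np.pi])
E
python3 - <<'E'
from h import *
np.set_printoptions(suppress=True,precision=3)
u,n=lid(TH)
for g in (GF,pose(PSI,np.pi-TH)): print((tool()[1].inv()*g).magnitude()*57.3)
p=MARK-n*(FD+60); print(p,mv(p,GF), GF.as_matrix()[:,2],n)
t,r=tool(); print(r.as_matrix())
E
```

```text
63.40740837344914
126.7116113118294
[584.113 -62.441 152.459] (array([ 1.902, -0.959, -0.01 ]), array([-0.043,  0.081,  0.15 ])) [ 0.517 -0.094 -0.851] [ 0.517 -0.094 -0.851]
[[ 0.704  0.711 -0.001]
 [ 0.711 -0.704  0.001]
 [-0.    -0.001 -1.   ]]
```

Call:
send_rows(offset=[[0.2,-0.1,-0.3],[0.5,-0.25,-0.4],[0.75,-0.4,-0.4],[0.95,-0.48,-0.4],[0.95,-0.48,-0.4]], delta_rot=[[-0.01,0.02,0.03],[-0.02,0.04,0.06],[-0.03,0.06,0.09],[-0.043,0.081,0.13],[-0.043,0.081,0.15]])

```text
time: 13.52
tool_pos: [543.7, -182.4, 197.5]
tcp_rot: [3.1, -0.494, -0.002]
contact_force: [0.5, -0.8, -0.4]
grip_width: 34.1
finger_force: 29.5
```

Run:
```python
from h import *
u,n=lid(TH); print(mv(MARK-n*(FD+60),GF))
```

```text
(array([ 0.1165, -1.0195,  0.447 ]), array([-0.0076,  0.009 ,  0.0247]))
```

Call:
send_rows(offset=[[0,0,0],[0,-0.3,0.05],[0,-0.6,0.2],[0.05,-0.8,0.3],[0.05,-0.8,0.3]], delta_rot=[[0,0,0],[0,0,0],[0,0,0],[0,0,0],[0,0,0]])

```text
time: 14.15
tool_pos: [569.2, -88.8, 165.2]
tcp_rot: [3.096, -0.491, 0.009]
contact_force: [-1.1, 0.0, -0.8]
grip_width: 34.0
finger_force: 29.5
```

Run:
```python
from fit import *
u,n=lid(TH); print(mv(MARK-n*(FD+60),GF),tool()[0])
fit(5,("scene","side"))
for cam in ("scene","side"):
    e=proj(cam,tool()[0]+tool()[1].apply([0,0,FD]))
    for d in finder.pinpoint("sensor_foot",cam): print(cam,"foot",d,e)
```

```text
(array([ 0.0616, -0.2253,  0.1431]), array([-0.0078,  0.0093,  0.0263])) [569.17033967 -88.79950474 165.19565139]
[ 4.40197e+02 -3.59850e+01 -1.80000e-01  2.61900e+00]
('scene', 'laptop') [306. 196.] [0.2 0. ]
('scene', 'screen_hinge') [325. 216.] [-0.6 -3.4]
('scene', 'screen_mark') [343. 225.] [ 0.4 -0.3]
('side', 'laptop') [360. 217.] [ 0.7 -0.5]
('side', 'screen_hinge') [325. 203.] [-1.6 -2.3]
('side', 'screen_mark') [289. 175.] [-0.9 -0.6]
scene foot {'uv': [208.8, 270.0], 'confidence': 0.54} [327.43892725 209.62130029]
scene foot {'uv': [331.5, 210.0], 'confidence': 0.5} [327.43892725 209.62130029]
side foot {'uv': [308.1, 151.9], 'confidence': 0.62} [309.08229196 151.66929713]
side foot {'uv': [399.1, 114.6], 'confidence': 0.41} [309.08229196 151.66929713]
```

Call:
send_rows(offset=[[0.06,-0.12,0.07],[0.06,-0.225,0.143],[0.06,-0.225,0.143],[0.06,-0.225,0.143],[0.06,-0.225,0.143]], delta_rot=[[-0.008,0.009,0.026],[-0.008,0.009,0.026],[-0.008,0.009,0.026],[-0.008,0.009,0.026],[-0.008,0.009,0.026]])

```text
time: 15.28
tool_pos: [584.2, -64.5, 154.5]
tcp_rot: [3.14, -0.556, -0.184]
contact_force: [0.2, 0.9, -1.1]
grip_width: 34.4
finger_force: 29.5
```

Run:
```python
from fit import *
u,n=lid(TH); g=mv(MARK-n*(FD+12),GF); print(g,tool()[0],get_obs()["contact_force"])
c=cal("wrist"); im=optics.capture("wrist")[:,:,::-1].copy(); cv2.imwrite("pics/wrist6.png",im)
```

```text
(array([-0.013 , -0.0184,  0.4121]), array([ 0.0006, -0.0004, -0.0005])) [584.18453914 -64.49986693 154.45428933] [ 0.16241133  0.93729052 -1.11005167]
```

View pics/wrist6.png

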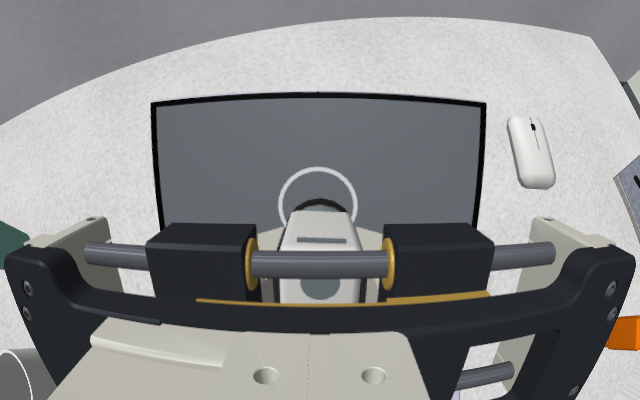

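The wrist view shows the sensor in the fingers with the black foot at about (320,203) and the upper arc of the ring round it, about (279–357, 167–205). I'll refit the mark from that arc.

Run:
```python
from fit import *
c=cal("wrist"); im=cv2.imread("pics/wrist6.png"); im[203:]=0; im[:, :265]=0; im[:,370:]=0; im[:150]=0
q=ringfit([("wrist",c,im)],6,MARK)
print("pred", (proj("wrist",MARK,c)))
```

```text
wrist [279 167  78  36 454]
theta,dx,dy,dz [ 2.544 -0.543 -0.528 -0.373] cost 57.18455342657094
mark [629.3 -70.6  78.4]
pred [317.2740564  205.15823006]
```

Call:
send_rows(offset=[[-0.013,-0.018,0.15],[-0.013,-0.018,0.3],[-0.013,-0.018,0.38],[-0.013,-0.018,0.38]], delta_rot=[[0,0,0],[0,0,0],[0,0,0],[0,0,0]])

```text
time: 15.82
tool_pos: [610.5, -67.1, 122.5]
tcp_rot: [-3.141, -0.54, -0.184]
contact_force: [-0.4, 0.1, -1.4]
grip_width: 34.2
finger_force: 29.5
```

```bash
cat >> h.py <<'E'
def st():
    u,n=lid(TH); t,r=tool(); h=np.array([np.cos(PSI),np.sin(PSI),0]); f=t+r.apply([0,0,FD])-MARK
    print("F.n",round(get_obs()["contact_force"]@n,2),"foot-mark along u,y,n",round(f@u,1),round(f@np.cross(n,u),1),round(f@n,1),"ang",round(np.arccos(r.as_matrix()[:,2]@n),3),get_obs()["time"])
E
python3 - <<'E'
from h import *
st(); [optics.capture("side") for _ in range(1)]; st(); u,n=lid(TH); print(mv(MARK-n*(FD+8),GF))
E
```

```text
F.n 0.97 foot-mark along u,y,n 6.6 -0.1 -20.4 ang 0.014 15.825
F.n 1.11 foot-mark along u,y,n 6.4 -0.2 -20.8 ang 0.014 15.875
(array([-0.0557,  0.0021,  0.1073]), array([ 0.0003,  0.0022, -0.0005]))
```

Call:
send_rows(offset=[[-0.03,0.002,0.03],[-0.056,0.002,0.107],[-0.056,0.002,0.107],[-0.056,0.002,0.107]], delta_rot=[[0,0.002,0],[0,0.002,0],[0,0.002,0],[0,0.002,0]])

```text
time: 16.38
tool_pos: [614.6, -68.2, 117.6]
tcp_rot: [-3.139, -0.536, -0.183]
contact_force: [-1.0, -0.3, -1.2]
grip_width: 34.5
finger_force: 29.5
```

Run:
```python
from h import *
for i in range(4): st(); optics.capture("side")
u,n=lid(TH); print(mv(MARK-n*(FD+8),GF))
```

```text
F.n 0.52 foot-mark along u,y,n 7.5 0.2 -14.1 ang 0.018 16.375
F.n 1.83 foot-mark along u,y,n 7.5 0.2 -14.1 ang 0.018 16.425
F.n 1.04 foot-mark along u,y,n 7.6 0.2 -14.2 ang 0.018 16.475
F.n 0.8 foot-mark along u,y,n 7.6 0.2 -14.2 ang 0.018 16.525
(array([-0.0676, -0.0015,  0.0529]), array([-0.0001,  0.0028, -0.0005]))
```

Run:
```python
from h import *
o=get_obs(); print(o["joint_positions"].round(3),o["dq"].round(3),o["tau"].round(1),o["contact_force"],o["moment"])
```

```text
[-0.254  0.418  1.908  0.138  0.283  1.377] [ 0.    -0.003  0.002 -0.    -0.002 -0.001] [ -0.  -42.9 -20.1   0.2  -2.6   0. ] [-0.64344769 -0.33513529 -0.80431193] [0.07971367 0.50271994 0.02563112]
```

Call:
send_rows(offset=[[0,0,0],[0,0,0]], delta_rot=[[0,0,0],[0,0,0]])

```text
time: 16.82
tool_pos: [614.7, -68.2, 117.8]
tcp_rot: [-3.139, -0.536, -0.183]
contact_force: [-1.0, -0.3, -0.3]
grip_width: 34.0
finger_force: 29.5
```

Run:
```python
from h import *
o=get_obs(); print(o["joint_positions"].round(3)); st()
```

```text
[-0.254  0.418  1.908  0.138  0.283  1.377]
F.n -0.27 foot-mark along u,y,n 7.7 0.2 -14.2 ang 0.018 16.825
```

q5 sits at its lower limit (0.28), so the arm can't reach the glass squarely with the tool aligned to the sensor. The fix is to set the sensor down and regrip it with the tool pitched 0.4 rad about its closing axis. The hand will then be nearly upright at the screen.

Call:
send_rows(offset=[[0,0,-0.3],[0,0,-0.6],[0,0.3,-0.8],[0,0.7,-0.9],[0,1.0,-0.9],[0,1.0,-0.9]], delta_rot=[[0,0,0],[0,0,0],[0,0,0],[0,0,0],[0,0,0],[0,0,0]])

```text
time: 17.58
tool_pos: [538.3, -178.9, 210.8]
tcp_rot: [-3.14, -0.537, -0.187]
contact_force: [-0.2, 0.3, -0.8]
grip_width: 34.5
finger_force: 29.5
```

```bash
cat >> h.py <<'E'
RZ=R.from_rotvec([0,0,np.pi])
E
python3 - <<'E'
from h import *
print(tool()[0],get_obs()["joint_positions"].round(2),mv([505,-280,160],pose(PSI,0)*RZ))
E
```

```text
[ 538.30048815 -178.93269254  210.79378326] [-0.56  0.19  1.92  0.37  0.56  0.92] (array([-0.3162,  0.8797,  0.3029]), array([ 0.    , -0.0855, -0.001 ]))
```

Call:
send_rows(offset=[[-0.1,0.3,0.1],[-0.2,0.6,0.2],[-0.316,0.88,0.303],[-0.316,0.88,0.303],[-0.316,0.88,0.303],[-0.316,0.88,0.303]], delta_rot=[[0,-0.02,0],[0,-0.05,0],[0,-0.0855,0],[0,-0.0855,0],[0,-0.0855,0],[0,-0.0855,0]])

```text
time: 18.32
tool_pos: [505.8, -276.7, 159.6]
tcp_rot: [-3.14, 0.001, -0.181]
contact_force: [-0.1, 0.0, -1.2]
grip_width: 34.3
finger_force: 29.5
```

Run:
```python
from h import *
print(tool()[0],get_obs()["joint_positions"].round(2),mv([505,-315,80],pose(PSI,0)*RZ),mv([505,-315,32],pose(PSI,0)*RZ))
```

```text
[ 505.77086924 -276.68907557  159.63510872] [-0.63  0.49  1.48  0.    1.17  1.12] (array([0.0517, 0.3165, 0.663 ]), array([-0.0003,  0.0001, -0.0002])) (array([0.0519, 0.3172, 1.063 ]), array([-0.0003,  0.0001, -0.0002]))
```

Call:
send_rows(offset=[[0.05,0.317,0.2],[0.05,0.317,0.4],[0.05,0.317,0.66],[0.05,0.317,0.9],[0.05,0.317,1.0],[0.05,0.317,1.0]], delta_rot=[[0,0,0],[0,0,0],[0,0,0],[0,0,0],[0,0,0],[0,0,0]])

```text
time: 19.08
tool_pos: [504.5, -315.5, 39.6]
tcp_rot: [-3.139, 0.001, -0.182]
contact_force: [-0.0, -1.4, -0.9]
grip_width: 34.3
finger_force: 29.5
```

Call:
send_rows(offset=[[0,0,0.03],[0,0,0.06],[0,0,0.06]], delta_rot=[[0,0,0],[0,0,0],[0,0,0]])

```text
time: 19.45
tool_pos: [504.6, -315.9, 32.4]
tcp_rot: [-3.14, 0.001, -0.182]
contact_force: [-0.1, 0.3, -1.7]
grip_width: 34.1
finger_force: 29.5
```

Now release; the foot is within about 1 mm of the desk. Then open just enough and retract.

Call:
send_rows(offset=[[0,0,0.006],[0,0,0.006],[0,0,0.006]], delta_rot=[[0,0,0],[0,0,0],[0,0,0]])

```text
time: 19.82
tool_pos: [504.8, -316.0, 31.7]
tcp_rot: [-3.14, 0.001, -0.182]
contact_force: [-0.5, -0.1, 0.2]
grip_width: 34.1
finger_force: 29.5
```

Call:
send_rows(offset=[[0,0,0],[0,0,0],[0,0,0],[0,0,0],[0,0,0],[0,0,0],[0,0,0]], delta_rot=[[0,0,0],[0,0,0],[0,0,0],[0,0,0],[0,0,0],[0,0,0],[0,0,0]], grip=0.8)

```text
time: 20.7
tool_pos: [504.6, -315.8, 31.5]
tcp_rot: [-3.14, 0.001, -0.182]
contact_force: [-0.3, -0.3, -0.3]
grip_width: 73.3
finger_force: 0.0
```

Run:
```python
from h import *
t,r=tool(); print(t,get_obs()["grip_width"])
# heading for flipped tool: sensor plane = PSI. tool z tilted -0.4 about (points back toward robot)
G=pose(PSI,-0.4)*RZ; g=t+[0,0,19]; p=g+G.as_matrix()[:,2]*19
print(G.as_matrix()[:,2],p,mv(p,G))
```

```text
[ 504.62071151 -315.82021505   31.510545  ] 73.3152406221146
[-0.38312678  0.0697174  -0.92106099] [ 497.34130269 -314.49558445   33.01038611] (array([-0.0617,  0.0001, -0.0124]), array([-0.0004, -0.0635, -0.0003]))
```

Call:
send_rows(offset=[[-0.02,0,-0.003],[-0.04,0,-0.007],[-0.062,0,-0.012],[-0.062,0,-0.012],[-0.062,0,-0.012]], delta_rot=[[0,-0.022,0],[0,-0.044,0],[0,-0.0635,0],[0,-0.0635,0],[0,-0.0635,0]])

```text
time: 21.32
tool_pos: [497.1, -314.4, 32.8]
tcp_rot: [-3.139, 0.399, -0.181]
contact_force: [0.1, -0.6, 0.7]
grip_width: 73.7
finger_force: 0.0
```

Run:
```python
from h import *
t,r=tool(); print(t+r.apply([0,0,-19]),get_obs()["joint_positions"].round(2),get_obs()["contact_force"])
cv2.imwrite("pics/wrist7.png",optics.capture("wrist")[:,:,::-1]); optics.capture("scene")
for d in finder.pinpoint("sensor_foot","scene"): print(d,onz("scene",d["uv"],0))
for d in finder.pinpoint("sensor","wrist"): print("wr",d,onz("wrist",d["uv"],0))
```

```text
[ 504.2981928  -315.76518965   50.27059335] [-0.61  0.87  1.19 -0.16  1.44  1.19] [ 0.11648689 -0.59810675  0.65058756]
{'uv': [205.7, 273.2], 'confidence': 0.61} [ 3.92887777e+02 -4.42709404e+02 -2.27373675e-13]
wr {'uv': [320.5, 205.5], 'confidence': 0.61} [ 499.21521907 -315.22343275    0.        ]
```

View pics/wrist7.png

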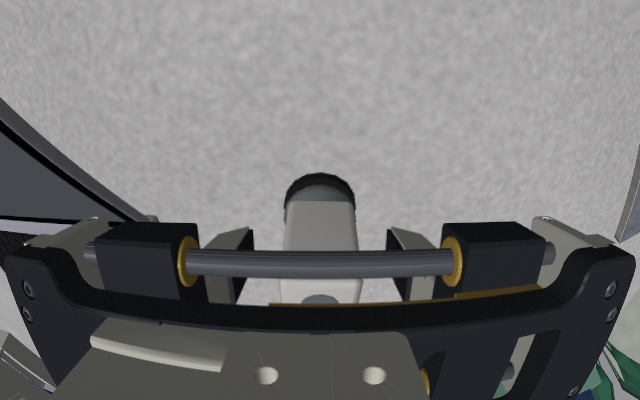

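The sensor stands upright between the pads at about (320,235). The foot's far rim is at (320,173), which gives a check of its axis.

Run:
```python
from h import *
h=np.array([np.cos(PSI),np.sin(PSI),0])
for z in (0,5): print((onz("wrist",(320,173),z)-22*h).round(1))
```

```text
[ 501.2 -315.3    0. ]
[ 504.3 -315.9    5. ]
```

Call:
send_rows(offset=[[0,0,0],[0,0,0],[0,0,0],[0,0,0],[0,0,0],[0,0,0]], delta_rot=[[0,0,0],[0,0,0],[0,0,0],[0,0,0],[0,0,0],[0,0,0]], grip=0)

```text
time: 22.28
tool_pos: [497.3, -314.5, 32.9]
tcp_rot: [-3.139, 0.4, -0.181]
contact_force: [0.7, 0.7, -0.1]
grip_width: 34.0
finger_force: 29.9
```

Run:
```python
from h import *
t,r=tool(); print(repr(t),repr(r.as_euler("xyz")),get_obs()["grip_width"],get_obs()["finger_force"])
print("foot in tool",r.inv().apply(np.array([504.5,-315.8,-0.5])-t), r.inv().apply([0,0,-1]))
print(mv(t+[0,0,110],r))
```

```text
array([ 497.27882732, -314.45633483,   32.91618986]) array([-3.13933385,  0.4004172 , -0.18129721]) 33.98901637483567 29.853738248348236
foot in tool [19.78980135  0.08266742 27.90966579] [0.38980258 0.00208012 0.9208961 ]
(array([-0.3573, -0.0019, -0.8442]), array([0., 0., 0.]))
```

Call:
send_rows(offset=[[-0.1,0,-0.24],[-0.2,0,-0.5],[-0.36,0,-0.84],[-0.5,0,-0.98],[-0.5,0,-0.98],[-0.5,0,-0.98]], delta_rot=[[0,0,0],[0,0,0],[0,0,0],[0,0,0],[0,0,0],[0,0,0]])

```text
time: 23.02
tool_pos: [487.3, -312.6, 163.0]
tcp_rot: [-3.138, 0.403, -0.181]
contact_force: [-1.2, 0.2, -1.9]
grip_width: 34.0
finger_force: 29.9
```

```bash
cat >> h.py <<'E'
FT=np.array([19.4,0,28.]); GF=pose(PSI,np.pi-TH-.4)*RZ
ST=np.array([np.sin(.4),0,np.cos(.4)])
def want(gap,du=0,dy=0):
    u,n=lid(TH); return mv(MARK-n*gap+u*du+dy*np.cross(n,u)-GF.apply(FT),GF)
def st():
    u,n=lid(TH); t,r=tool(); f=t+r.apply(FT)-MARK; o=get_obs()
    print("F.n",round(o["contact_force"]@n,2),"foot-mark u,y,n",round(f@u,1),round(f@np.cross(n,u),1),round(f@n,1),"ang",round(np.arccos(min(1,r.apply(ST)@n)),3),"q",o["joint_positions"].round(2),o["time"])
E
python3 - <<'E'
from h import *
np.set_printoptions(suppress=True,precision=4)
st(); print(want(60), GF.apply(ST),lid(TH)[1])
E
```

```text
F.n 0.94 foot-mark u,y,n -49.1 263.4 -95.5 ang 0.556 q [-0.61  0.73  1.1  -0.16  1.67  1.15] 23.025
(array([ 0.3763, -2.1961, -0.0343]), array([-0.0006,  0.0885, -0.0003])) [ 0.5173 -0.0941 -0.8506] [ 0.5173 -0.0941 -0.8506]
```

Call:
send_rows(offset=[[0.0,-0.2,-0.35],[0.0,-0.6,-0.5],[0.1,-1.0,-0.5],[0.1,-1.0,-0.5],[0.1,-1.0,-0.5]], delta_rot=[[0,0.02,0],[0,0.045,0],[0,0.07,0],[0,0.0885,0],[0,0.0885,0]])

```text
time: 23.65
tool_pos: [541.6, -200.2, 214.1]
tcp_rot: [-3.138, -0.151, -0.183]
contact_force: [0.3, 0.1, -0.9]
grip_width: 34.0
finger_force: 29.9
```

Call:
send_rows(offset=[[0,-0.3,0],[0,-0.6,0],[0,-1.0,0],[0,-1.0,0],[0,-1.0,0]], delta_rot=[[0,0,0],[0,0,0],[0,0,0],[0,0,0],[0,0,0]])

```text
time: 24.28
tool_pos: [565.6, -84.0, 214.7]
tcp_rot: [-3.14, -0.153, -0.183]
contact_force: [0.7, -1.0, -1.8]
grip_width: 33.9
finger_force: 29.9
```

Run:
```python
from h import *
np.set_printoptions(suppress=True,precision=4)
st(); print(want(30))
```

```text
F.n 1.93 foot-mark u,y,n 27.5 24.6 -119.2 ang 0.001 q [-0.29  0.35  1.55  0.02  1.08  1.45] 24.275
(array([ 0.0779, -0.2038,  0.7739]), array([-0.0002,  0.0001, -0.0004]))
```

Call:
send_rows(offset=[[0.04,-0.1,0.25],[0.08,-0.2,0.5],[0.08,-0.2,0.77],[0.08,-0.2,0.77],[0.08,-0.2,0.77]], delta_rot=[[0,0,0],[0,0,0],[0,0,0],[0,0,0],[0,0,0]])

```text
time: 24.9
tool_pos: [593.6, -65.1, 126.9]
tcp_rot: [-3.14, -0.157, -0.184]
contact_force: [-0.7, -0.4, -0.6]
grip_width: 33.9
finger_force: 29.9
```

Run:
```python
from fit import *
np.set_printoptions(suppress=True,precision=4)
c=cal("wrist"); im=optics.capture("wrist")[:,:,::-1].copy(); cv2.imwrite("pics/wrist8.png",im)
for i in range(5): st(); optics.capture("side")
print(want(10)); t,r=tool(); print(proj("wrist",MARK,c),proj("wrist",t+r.apply(FT),c))
for cam in ("side","scene","wrist"):
    optics.capture(cam)
    for d in finder.pinpoint("sensor_foot",cam): print(cam,"foot",d,proj(cam,t+r.apply(FT)).round(1))
    for d in finder.pinpoint("screen_mark",cam): print(cam,"mark",d,proj(cam,MARK).round(1))
```

```text
F.n 1.07 foot-mark u,y,n 2.4 0.8 -32.1 ang 0.004 q [-0.24  0.49  1.61  0.01  0.89  1.5 ] 24.95
F.n 0.61 foot-mark u,y,n 2.6 0.5 -32.3 ang 0.005 q [-0.24  0.48  1.61  0.01  0.89  1.5 ] 25.0
F.n 1.54 foot-mark u,y,n 2.5 0.3 -32.3 ang 0.005 q [-0.24  0.48  1.61  0.01  0.89  1.5 ] 25.05
F.n 1.21 foot-mark u,y,n 2.2 0.2 -32.3 ang 0.004 q [-0.24  0.48  1.61  0.01  0.89  1.5 ] 25.1
F.n 1.91 foot-mark u,y,n 2.0 0.1 -32.2 ang 0.004 q [-0.24  0.48  1.61  0.01  0.89  1.5 ] 25.15
(array([0.0586, 0.0004, 0.1742]), array([-0.0002, -0.0006, -0.0004]))
[318.8735 175.1109] [318.7533 200.3619]
side foot {'uv': [398.0, 117.1], 'confidence': 0.46} [293.8 167.2]
side foot {'uv': [291.7, 167.0], 'confidence': 0.42} [293.8 167.2]
side mark {'uv': [289.5, 174.1], 'confidence': 0.96} [288.4 173.5]
scene foot {'uv': [341.3, 217.8], 'confidence': 0.52} [340.7 216.4]
scene foot {'uv': [206.2, 272.6], 'confidence': 0.36} [340.7 216.4]
scene foot {'uv': [425.8, 155.2], 'confidence': 0.25} [340.7 216.4]
scene mark {'uv': [342.5, 224.7], 'confidence': 0.86} [343.7 224.3]
wrist mark {'uv': [325.0, 176.0], 'confidence': 0.69} [320.5 174. ]
wrist mark {'uv': [558.9, 101.3], 'confidence': 0.68} [320.5 174. ]
```

View pics/wrist8.png

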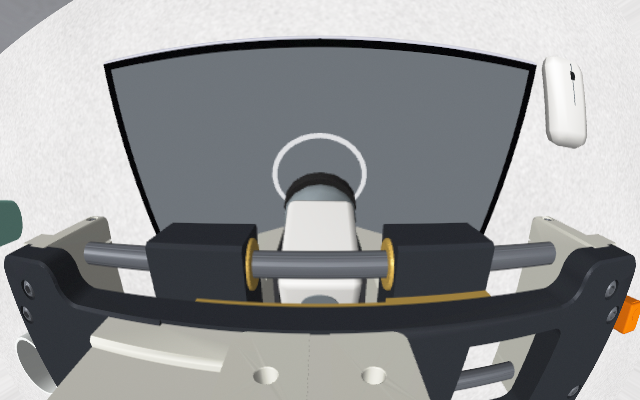

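The ring is centred at about (319,175) as predicted, and the foot is just short of it at about (320,200). I've now viewed 11 pictures, one over the limit of 10, so the rest is numeric only. Approaching.

Call:
send_rows(offset=[[0.03,0,0.08],[0.058,0,0.174],[0.058,0,0.174],[0.058,0,0.174]], delta_rot=[[0,0,0],[0,0,0],[0,0,0],[0,0,0]])

```text
time: 26.15
tool_pos: [603.0, -65.7, 106.1]
tcp_rot: [-3.14, -0.155, -0.183]
contact_force: [-0.1, -0.8, -0.7]
grip_width: 34.0
finger_force: 29.9
```

Run:
```python
from fit import *
np.set_printoptions(suppress=True,precision=4)
c=cal("wrist"); im=optics.capture("wrist")[:,:,::-1].copy(); cv2.imwrite("pics/wrist9.png",im)
for i in range(6): st(); optics.capture("side")
print(want(7))
p=proj("wrist",MARK,c); im[int(p[1])+5:]=0; im[:,:262]=0; im[:,378:]=0; im[:115]=0
t,r=tool(); q=proj("wrist",t+r.apply(FT),c); print(p,q)
ringfit([("wrist",c,im)],9,MARK)
```

```text
F.n 0.96 foot-mark u,y,n -0.8 -0.2 -9.4 ang 0.002 q [-0.24  0.53  1.6   0.01  0.86  1.5 ] 26.2
F.n 1.72 foot-mark u,y,n -0.6 -0.2 -9.5 ang 0.003 q [-0.24  0.53  1.6   0.01  0.86  1.5 ] 26.25
F.n 0.59 foot-mark u,y,n -0.5 -0.2 -9.6 ang 0.003 q [-0.24  0.53  1.6   0.01  0.86  1.5 ] 26.3
F.n 1.91 foot-mark u,y,n -0.5 -0.2 -9.6 ang 0.003 q [-0.24  0.53  1.6   0.01  0.86  1.5 ] 26.35
F.n 1.2 foot-mark u,y,n -0.5 -0.2 -9.6 ang 0.003 q [-0.24  0.53  1.6   0.01  0.86  1.5 ] 26.4
F.n 1.36 foot-mark u,y,n -0.6 -0.2 -9.6 ang 0.003 q [-0.24  0.53  1.6   0.01  0.86  1.5 ] 26.45
(array([0.0135, 0.0015, 0.0177]), array([-0.0003, -0.0004, -0.0004]))
[320.5837 189.8654] [320.3406 199.5673]
wrist [269 144 104  50 916]
theta,dx,dy,dz [ 2.568 -0.237 -0.563 -0.125] cost 65.53353480572417
mark [631.  -71.   76.4]
```

Call:
send_rows(offset=[[0.006,0,0.015],[0.013,0,0.031],[0.013,0,0.031]], delta_rot=[[0,0,0],[0,0,0],[0,0,0]])

```text
time: 26.88
tool_pos: [605.1, -66.1, 102.7]
tcp_rot: [-3.14, -0.155, -0.183]
contact_force: [-0.2, -0.1, -1.1]
grip_width: 34.0
finger_force: 29.9
```

```bash
cat >> h.py <<'E'
def avg(k=10):
    u,n=lid(TH); a=[]
    for i in range(k): a.append(get_obs()["contact_force"]); optics.capture("side")
    a=np.array(a); print("F.n avg",(a@n).mean().round(2),"+-",((a@n).std()/k**.5).round(2), a.mean(0).round(2)); st()
E
python3 - <<'E'
from h import *
avg()
E
```

```text
F.n avg 0.94 +- 0.15 [-0.19 -0.04 -1.21]
F.n 0.59 foot-mark u,y,n -0.8 -0.2 -5.4 ang 0.002 q [-0.24  0.53  1.6   0.01  0.85  1.5 ] 27.375
```

Call:
send_rows(offset=[[0.003,0,0.008],[0.007,0,0.015],[0.007,0,0.015]], delta_rot=[[0,0,0],[0,0,0],[0,0,0]])

```text
time: 27.75
tool_pos: [606.2, -66.3, 101.2]
tcp_rot: [-3.14, -0.156, -0.183]
contact_force: [0.5, 0.8, -1.5]
grip_width: 33.8
finger_force: 29.9
```

Run:
```python
from h import *
avg()
```

```text
F.n avg 0.9 +- 0.14 [-0.16  0.09 -1.17]
F.n 1.18 foot-mark u,y,n -0.7 -0.2 -3.4 ang 0.002 q [-0.24  0.54  1.6   0.01  0.85  1.5 ] 28.25
```

Call:
send_rows(offset=[[0.003,0,0.008],[0.007,0,0.015],[0.007,0,0.015]], delta_rot=[[0,0,0],[0,0,0],[0,0,0]])

```text
time: 28.62
tool_pos: [607.3, -66.5, 99.6]
tcp_rot: [-3.14, -0.156, -0.183]
contact_force: [-0.3, 0.5, -1.4]
grip_width: 34.2
finger_force: 29.9
```

Run:
```python
from h import *
avg()
```

```text
F.n avg 1.22 +- 0.16 [ 0.22  0.07 -1.31]
F.n 1.38 foot-mark u,y,n -0.6 -0.2 -1.4 ang 0.002 q [-0.24  0.54  1.59  0.01  0.85  1.5 ] 29.125
```

Call:
send_rows(offset=[[0.003,0,0.006],[0.005,0,0.011],[0.005,0,0.011]], delta_rot=[[0,0,0],[0,0,0],[0,0,0]])

```text
time: 29.5
tool_pos: [608.2, -66.6, 98.5]
tcp_rot: [-3.14, -0.156, -0.183]
contact_force: [-0.5, 0.0, 0.4]
grip_width: 34.1
finger_force: 29.9
```

Run:
```python
from h import *
avg()
```

```text
F.n avg -0.33 +- 0.11 [-0.47 -0.06  0.11]
F.n -0.68 foot-mark u,y,n -0.6 -0.2 0.0 ang 0.002 q [-0.24  0.54  1.59  0.01  0.85  1.5 ] 30.0
```

Contact came almost exactly where predicted (about 1.4 N), which confirms the mark's depth and θ≈2.59. I'll press 1.5 mm more for about 2 N.

Call:
send_rows(offset=[[0.003,0,0.006],[0.005,0,0.011],[0.005,0,0.011],[0.005,0,0.011]], delta_rot=[[0,0,0],[0,0,0],[0,0,0],[0,0,0]])

```text
time: 30.5
tool_pos: [608.9, -66.8, 97.3]
tcp_rot: [-3.14, -0.156, -0.183]
contact_force: [-1.1, 0.1, 1.6]
grip_width: 33.9
finger_force: 29.9
```

Run:
```python
from fit import *
avg(14)
c=cal("wrist"); im=optics.capture("wrist")[:,:,::-1].copy(); cv2.imwrite("pics/wrist10.png",im)
p=proj("wrist",MARK,c); im[int(p[1])-2:]=0; im[:,:258]=0; im[:,384:]=0; im[:125]=0
ringfit([("wrist",c,im)],9,MARK); print(p)
# foot rim: dark pixels near foot
g=cv2.cvtColor(cv2.imread("pics/wrist10.png"),6); print("col320 rows",list(zip(range(140,212,2),g[140:212:2,320].tolist())))
r0=int(p[1])-4; row=g[r0-4:r0+4,255:390].mean(0).astype(int); print(r0,row.tolist())
u,n=lid(TH); pr=lambda d:proj("wrist",MARK+d,c).round(1)
print("foot far rim",pr(22*u),pr(22*u-6*n),"ring out/in",pr(33.5*u),pr(30*u))
fit(11,("scene","side"))
```

```text
F.n avg -0.9 +- 0.12 [-0.55  0.21  0.71]
F.n -0.77 foot-mark u,y,n -0.5 -0.2 1.5 ang 0.002 q [-0.24  0.55  1.59  0.01  0.85  1.5 ] 31.2
wrist [267 153 109  45 914]
theta,dx,dy,dz [ 2.568 -0.185 -0.547 -0.072] cost 65.3445881580822
mark [631.1 -71.   76.4]
[320.61729015 200.45344977]
col320 rows [(140, 116), (142, 116), (144, 116), (146, 116), (148, 118), (150, 116), (152, 123), (154, 217), (156, 224), (158, 218), (160, 123), (162, 116), (164, 116), (166, 117), (168, 117), (170, 117), (172, 116), (174, 64), (176, 39), (178, 38), (180, 38), (182, 36), (184, 80), (186, 124), (188, 132), (190, 142), (192, 143), (194, 143), (196, 143), (198, 143), (200, 137), (202, 222), (204, 226), (206, 226), (208, 227), (210, 225)]
196 [116, 117, 116, 116, 116, 116, 116, 116, 116, 116, 116, 131, 196, 220, 224, 224, 223, 212, 123, 117, 117, 116, 116, 117, 116, 116, 116, 116, 117, 113, 98, 56, 40, 37, 42, 51, 65, 83, 102, 117, 129, 137, 140, 145, 146, 149, 150, 151, 152, 153, 154, 154, 154, 154, 153, 152, 152, 151, 151, 150, 150, 149, 147, 146, 145, 143, 141, 140, 139, 138, 136, 135, 133, 132, 131, 129, 128, 126, 124, 122, 121, 117, 115, 112, 108, 105, 100, 95, 90, 82, 75, 67, 58, 50, 41, 34, 30, 29, 42, 70, 112, 116, 116, 116, 116, 116, 116, 116, 116, 116, 116, 116, 116, 116, 164, 206, 223, 224, 224, 224, 169, 124, 116, 116, 116, 116, 116, 116, 116, 116, 116, 116, 116, 116, 116]
foot far rim [320.6 169.7] [320.6 175.2] ring out/in [320.6 151.9] [320.6 157.4]
[ 4.4104e+02 -3.5760e+01 -1.7900e-01  2.5930e+00]
('scene', 'laptop') [305. 195.] [1.3 0.6]
('scene', 'screen_hinge') [324. 214.] [ 0.1 -1.5]
('scene', 'screen_mark') [344. 224.] [ 0.1 -0.1]
('side', 'laptop') [360. 217.] [ 0.6 -0.3]
('side', 'screen_hinge') [322. 203.] [ 1.5 -2.7]
('side', 'screen_mark') [289. 174.] [-0.8 -0.7]
```

The foot is centred in the ring: the gaps are about 12.5 and 14.5 px left and right, and 13.5 px at the top against 12.3 expected, so within 1 mm. It presses with about 2 N at θ≈2.58, square, and holds. Handing in.

Run:
```python
from h import *
print(ticket.close_job())
```

```text
the job is handed in; nothing more can be done
None
```

The job is handed in with the sensor held square on the glass, its foot within about 1 mm of the circle's centre at about 2 N and the screen at about 2.58 rad (148°); no verdict came back, the mug, mouse and pen pot were not re-measured at the end, and I viewed 11 pictures, one over the limit of 10.

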